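# Close the light shields of a slide case and hold its lid at 40 degrees

### The arm

A 6-joint arm with a two-finger parallel gripper is mounted at the origin on the work surface. World frame = base frame: x ahead of the robot, y to its left, z up, the work surface at z = 0. Lengths are in m, angles in rad, forces in N, time in s.
With the tool pointing down it reaches from about 0.25 to 0.725 m from the base axis. Payload 4 kg.
Tool frame: the origin (TCP) lies midway between the tips of the shut fingers; the grasp point (between the pads) lies 19 mm behind it; y points along the fingers, z is the direction in which the jaws open and shut, and the axes are right-handed (so a half turn about y gives the same grasp; the last joint's range is limited). The gripper opens to 85 mm and grips with 20 to 120 N. Pads are 22 mm wide; open, the fingers measure 114 mm over their backs; the gripper's body (76 mm by 85 mm) begins 54 mm behind the grasp point. The pads swing forward as they close: fully open they stand 13 mm farther back than shut.
Start: joints at [1.161, 0.241, 0.005, 1.335, 0, 1.571], TCP at [0.199, 0.459, 0.231] pointing down, gripper open.
Joint ranges: [-2.72, 2.72], [-1.05, 1.87], [-1.09, 1.28], [-1.99, 2.15], [-1.42, 1.44], [-3.14, 3.14]. Speed limits (rad/s): [2.79, 2.79, 3.14, 3.14, 3.14, 3.14].

### API

Orientations are given as a unit quaternion [x, y, z, w].
In Python, from workcell import bot gives the robot as it stands. The module is installed in compiled form; this text tells all that it offers.
- The arm moves only by the shell command python3 -m handwheel 'ROWS' [OPENING]. ROWS is JSON, a list of rows, each a list of 6 numbers: the shift along the tool's x, y, z in units of 25 mm (1.0 is 25 mm), then the turn, a rotation vector about the tool's x, y, z in units of 10 degrees (1.0 is 10 degrees). A call has exactly 5 rows; each row is the pose to reach, as a shift and turn from the pose commanded when the call began, along the tool's axes at that moment; what a row does not reach only later rows make up. A row lasts 1/8 s, in which the tool goes at most 62.5 mm and 10.7 degrees, less where a joint would pass 70% of its speed; a pose out of reach is approached as far as the arm can. A call with a gripper value outside its range is refused whole. OPENING is the gripper command: -1 is shut, 1 is fully open, values between are in proportion, set as the call begins (- or left out, the last holds). The fingers move at their own pace and stop on an object; the grip force is fixed at half the most. Time passes only in rows, so rows that repeat a pose let the fingers close, or fill a call up. It gives the time, the measured TCP pose, the force and the opening at its end, in the units of the state.
- bot.get_obs(): the state, without advancing time (a new reading comes with each control period).
- bot.camera(name): name is "side" or "top" or "wrist"; returns a dict with "color" (480x640x3 uint8, red, green, blue), "fx", "fy", "cx", "cy" (pixels), "rvec" (rotation vector, rad) and "tvec" (3), from world to camera coordinates, as OpenCV has them. Camera axes: x right, y down, z forward; pixel columns grow to the right and rows downward; lengths in m; the calibration is good to about 2 mm. The wrist camera is an equidistant fisheye: a pixel r from the principal point sees the ray r / f radians off the axis. A picture is of the moment at which its call begins. There is no depth.
- bot.job_done(): hands the job in, once; it reports no verdict.
The state is a dict: "clock": time; "joint_pos": joint angles; "joint_vel": joint speeds; "tau": joint torques, N m; "eef_pos": TCP position; "tool_rot": TCP orientation; "ft_force": force on the tool from outside, world axes, zero at the start; "ft_torque": the same for the moment, N m; "grip_width": finger opening in m.
Only numpy, scipy, OpenCV 4.12 (cv2) and the standard library are available. Lean on these libraries where they do the work, as an engineer would, in place of code of your own. Each camera call takes 0.05 s, during which the arm holds its last target.

### The job

Get the microscope-slide transit case ready for its data logger: fold the narrow (shorter) black flap down flat over the slides first, then fold the wide (longer) one down flat over it, and only then take the lid and swing it over from where it leans back until it stands 40 degrees open from shut. Finish while holding the lid there, steady in the gripper, so that a colleague can slip the logger in underneath - do not let go and never let the lid drop shut. Leave the other things on the bench where they are, standing.

Things in the scene. Friction and masses are not known exactly. Their poses are not given: they have to be found in the camera images.
- case: Open grey plastic case fixed to the bench, 170 (its x) by 260 (its y) by 80 mm high, with its front and back walls raised to 94 mm; origin at the centre of its underside, z up. Its x axis points away from the robot, from the latch side (-x) to the lid's hinge side (+x). It holds a rack of glass slides whose tops reach 63 mm.
- narrow_flap (a joint): Stiff narrow black flap on the case's +y wall (left as seen from the robot), a plate 100 mm from hinge to free edge, 150 mm wide along the case's x, 4 mm thick. Joint in rad: 0 = folded flat (a hard stop), 1.57 = upright, more (to 2.0) = leaning outwards. Its hinge rubs (0.04 N m, at most about 0.7 N at the edge), so it stays at any angle where it is left.
- narrow_flap_hinge (a point): Middle of the narrow flap's hinge line (which runs along the case's x), 82 mm above the bench, 127 mm to +y of the case's centre; axes of the case. The flap folds towards the case's -y.
- narrow_flap_edge (a point): Middle of the free edge of the narrow flap, in mid thickness; moves with the flap.
- wide_flap (a joint): Stiff wide black flap on the case's -y wall (right as seen from the robot), a plate 165 mm from hinge to free edge, 150 mm wide along the case's x, 4 mm thick. Joint in rad: 0 = folded flat, overlapping the narrow flap (a hard stop), 1.57 = upright, more (to 2.0) = leaning outwards. Its hinge rubs (0.10 N m, at most about 1 N at the edge), so it stays where it is left.
- wide_flap_hinge (a point): Middle of the wide flap's hinge line (along the case's x), 88 mm above the bench, 127 mm to -y of the case's centre; axes of the case. The flap folds towards the case's +y.
- wide_flap_edge (a point): Middle of the free edge of the wide flap, in mid thickness; moves with the flap.
- lid (a joint): Angle of the lid in rad: 0 = shut (level), 0.70 = 40 degrees open, 1.57 = upright, 1.85 = leaning back on its stop, where it starts. The lid weighs about 0.5 kg (0.4 to 0.65) and turns freely: it falls shut when let go below upright and falls back on its stop beyond it. White plastic frame 170 by 260 mm and 10 mm thick with a clear pane.
- lid_hinge (a point): Middle of the lid's hinge line, which runs along the case's y; 100 mm above the bench, 85 mm to +x of the case's centre; axes of the case. With the lid at angle a, the bar is 215 mm from here: 215 cos a towards the case's -x and 215 sin a up.
- lid_bar (a point): Centre of the lid's steel grip bar: round, 12 mm thick, parallel to the hinge line, with 110 mm clear between its two arms and a gap of 39 mm clear between bar and lid edge; in the plane of the lid, beyond its free edge. Turns with the lid; its y axis lies along the bar.
- oil_bottle: Bystander: small amber bottle, 36 mm across, 75 mm tall; origin at the centre of its underside.
- joystick: Bystander: black and grey joystick box, 130 by 80 mm, 80 mm tall with its stick; origin at the centre of its underside.
- stain_jar: Bystander: open glass jar, 60 mm across, 70 mm tall; origin at the centre of its underside.
- objective: Bystander: steel objective lens standing on end, 34 mm across, 50 mm tall; origin at the centre of its underside.

How it is judged:
On the way, in this order (a step that is already met when the one before it is completed fails the run):
1. the narrow flap is folded flat while the wide flap still stands (value of joint narrow_flap below 0.15 rad and value of joint wide_flap above 0.6 rad), for 0.1 s.
2. the wide flap is folded flat over it, the lid still leaning back (value of joint each of narrow_flap, wide_flap below 0.15 rad and value of joint lid above 1.2 rad), for 0.1 s.
3. the lid is held 40 degrees open (value of joint lid between 0.593 and 0.803 rad and contact force between the fingers and lid above 0.5 N), for 0.2 s.
At the end, for the whole second after the job is handed in: The fingers hold the lid, touching it with more than 0.5 N, still (under 0.06 rad/s) at 40 degrees open, give or take 6 degrees; both flaps lie within 0.15 rad of flat; no loose thing props the lid (all of step 3 and velocity of joint lid between -0.06 and 0.06 rad/s and value of joint each of narrow_flap, wide_flap below 0.15 rad and contact force between lid and oil_bottle below 0.1 N and contact force between lid and joystick below 0.1 N and contact force between lid and stain_jar below 0.1 N and contact force between lid and objective below 0.1 N); the arm keeps its last pose, push and grip.
It fails at once if the lid dropped shut (under 11 degrees) (value of joint lid below 0.2 rad).
It fails at once if the oil bottle was moved more than 30 mm or tipped (distance of oil_bottle from where it was at the start of the episode above 0.03 m or angle between oil_bottle's own z axis and vertical above 0.5 rad).
It fails at once if the joystick was moved more than 30 mm or tipped (distance of joystick from where it was at the start of the episode above 0.03 m or angle between joystick's own z axis and vertical above 0.5 rad).
It fails at once if the stain jar was moved more than 30 mm or tipped (distance of stain_jar from where it was at the start of the episode above 0.03 m or angle between stain_jar's own z axis and vertical above 0.5 rad).
It fails at once if the objective was moved more than 30 mm or tipped (distance of objective from where it was at the start of the episode above 0.03 m or angle between objective's own z axis and vertical above 0.5 rad).
It also fails if it takes over 72 s, if anything falls off the work surface, if the arm or the gripper's body presses on something with over 40 N, if the wrist force passes 120 N, or if a joint passes its speed limit or range.

## Working session

There is one attempt and no reset: what is moved stays moved. The work goes in short steps, Python scripts to look and compute and a shell command to move; the robot and the scene stay as the last step left them, time stands still between calls to the robot, and variables do not carry over. Pictures are saved under pics/ and viewed, and the job is handed in when it is done.

```bash
mkdir -p pics
python3 - <<'E'
from workcell import bot
import cv2
o=bot.get_obs(); print(o)
for n in ["side","top","wrist"]:
    c=bot.camera(n); cv2.imwrite(f"pics/{n}0.png",c["color"][:,:,::-1]); print(n,{k:v for k,v in c.items() if k!="color"})
E
```

```text
{'clock': 0.0, 'joint_pos': array([ 1.16097893e+00,  2.41438953e-01,  3.71955709e-03,  1.33518672e+00,
       -2.26222196e-05,  1.57081625e+00]), 'joint_vel': array([-0.00013044, -0.00198122,  0.0009941 , -0.00158641, -0.00297508,
        0.00085284]), 'tau': array([-2.99512624e-05, -3.72318900e+01,  2.52408957e+01,  1.68992806e-02,
       -4.82521909e-05, -3.31693414e-06]), 'eef_pos': array([0.19897636, 0.45801658, 0.2303982 ]), 'tool_rot': array([ 0.69304393, -0.14403126,  0.14374338, -0.69158004]), 'ft_force': array([ 1.38952348, -0.70431129, -0.33237073]), 'ft_torque': array([0.02597463, 0.03753648, 0.01782643]), 'grip_width': 0.08564053926138777}
side {'fx': 540.1298568324675, 'fy': 540.1298568324675, 'cx': 316.99996083992147, 'cy': 235.57302787013194, 'rvec': array([ 0.0908611 , -2.90103868,  1.17138559]), 'tvec': array([0.5585912 , 0.09507333, 1.15785888])}
top {'fx': 435.41176261456593, 'fy': 435.41176261456593, 'cx': 323.247193366775, 'cy': 233.7931983206239, 'rvec': array([ 2.1612267 , -2.20749115,  0.08176419]), 'tvec': array([-0.00175423,  0.56971798,  0.91763328])}
wrist {'fx': 371.64829954431775, 'fy': 371.64829954431775, 'cx': 323.0687778363633, 'cy': 238.04130796246082, 'rvec': array([-2.41636985, -1.58667996, -0.22899244]), 'tvec': array([-0.49966853, -0.03810905,  0.37812619])}
```

View pics/side0.png

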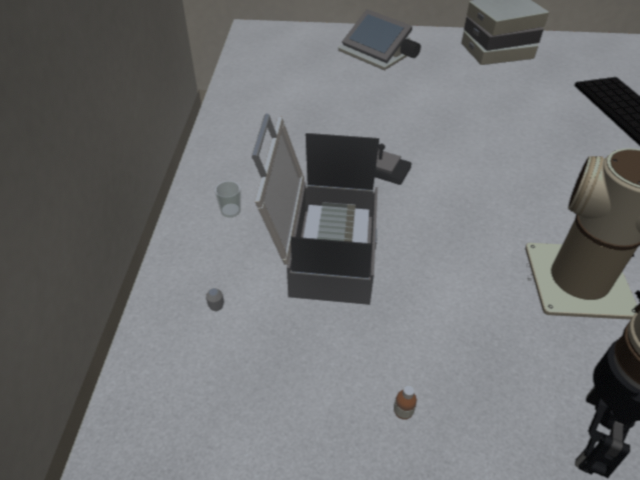

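View pics/top0.png

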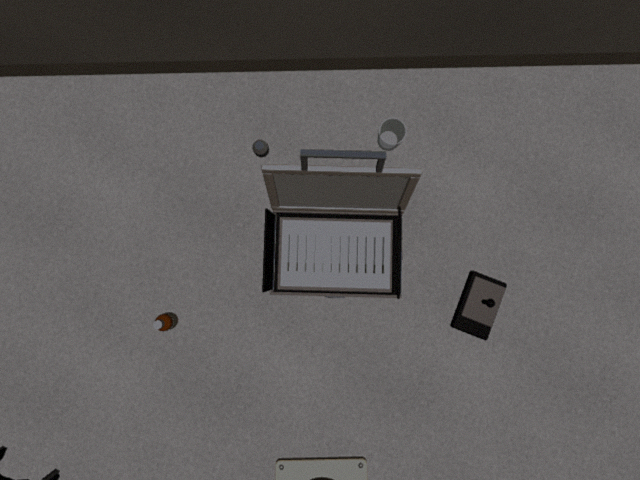

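View pics/wrist0.png

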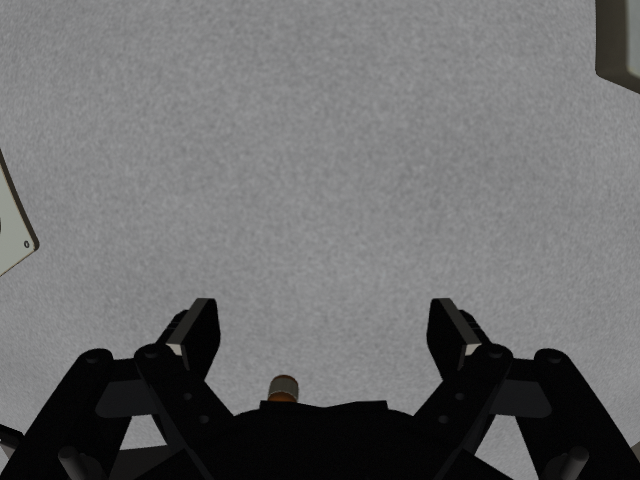

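The top view has the robot at the bottom, with the case around (335,250), both flaps near upright and the lid bar at (343,154). The oil bottle is at (165,322), joystick (480,305), jar (390,133) and objective (260,148). I'll zoom in to fit the pose.

Run:
```python
import cv2,numpy as np
a=cv2.imread("pics/top0.png"); b=cv2.imread("pics/side0.png")
f=lambda i:np.clip(i.astype(float)*2,0,255).astype(np.uint8)
cv2.imwrite("pics/topz.png",cv2.resize(f(a[135:310,240:440]),None,fx=4,fy=3.4,interpolation=cv2.INTER_CUBIC))
cv2.imwrite("pics/sidez.png",cv2.resize(f(b[105:310,200:420])*1,None,fx=3.6,fy=2.9,interpolation=cv2.INTER_CUBIC))
```

```text
(no output)
```

View pics/topz.png

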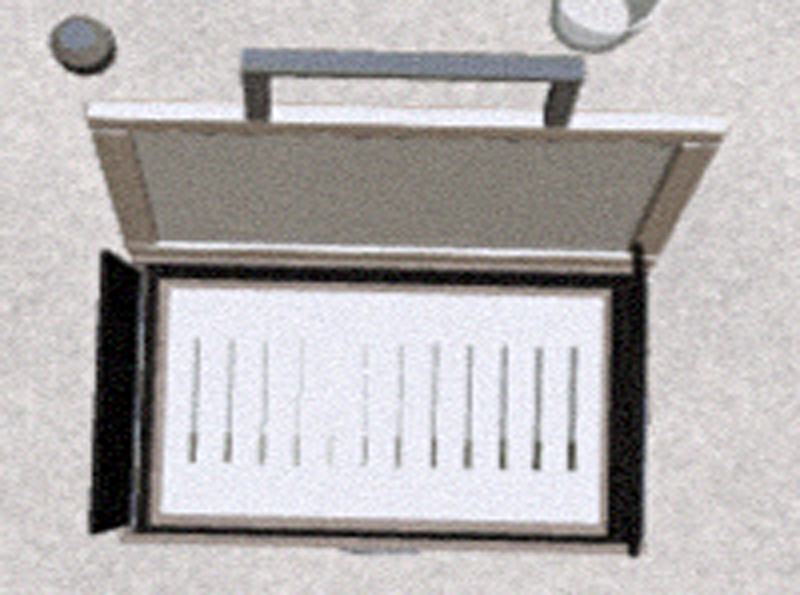

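View pics/sidez.png

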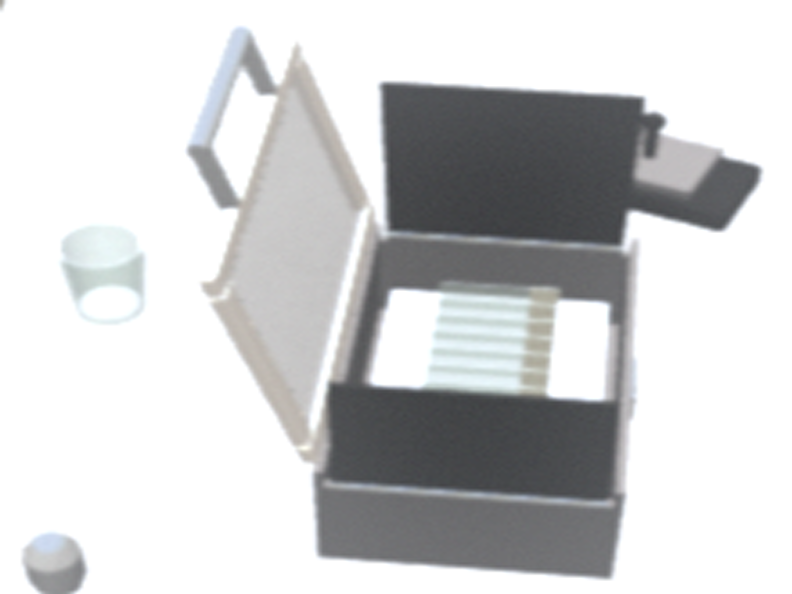

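```bash
cat > h.py <<'E'
import numpy as np,cv2
from scipy.spatial.transform import Rotation as R
CAM={"side":(540.13,317.0,235.573,[0.0908611,-2.90103868,1.17138559],[0.5585912,0.09507333,1.15785888]),
"top":(435.412,323.247,233.793,[2.1612267,-2.20749115,0.08176419],[-0.00175423,0.56971798,0.91763328])}
def proj(n,P):
    f,cx,cy,r,t=CAM[n]; p=R.from_rotvec(r).apply(np.atleast_2d(P))+t
    return np.c_[f*p[:,0]/p[:,2]+cx,f*p[:,1]/p[:,2]+cy]
def ray(n,uv,z):
    f,cx,cy,r,t=CAM[n]; Rm=R.from_rotvec(r).inv(); o=-Rm.apply(t); d=Rm.apply([(uv[0]-cx)/f,(uv[1]-cy)/f,1])
    return o+d*(z-o[2])/d[2]
def model(x,y,yaw,n,w,l,hb=.067):
    c={}
    for s,k in((1,'b'),(-1,'f')):
        c['n'+k]=[s*.075,.127-.1*np.cos(n),.082+.1*np.sin(n)]
        c['w'+k]=[s*.075,-.127+.165*np.cos(w),.088+.165*np.sin(w)]
        c['c'+k]=[s*.085,.13,0]
        c['bar'+k]=[.085-.215*np.cos(l),s*hb,.1+.215*np.sin(l)]
        c['lid'+k]=[.085-.17*np.cos(l),s*.13,.1+.17*np.sin(l)]
        c['cf'+k]=[-.085,s*.13,.094]
    Rz=R.from_euler('z',yaw)
    return {k:Rz.apply(v)+[x,y,0] for k,v in c.items()}
E
cat > fit.py <<'E'
from h import *
from scipy.optimize import least_squares
T=lambda U,V:(240+U/4,135+V/3.4); S=lambda U,V:(200+U/3.6,105+V/2.9)
ob=[("top","nb",T(107,252)),("top","nf",T(92,532)),("top","wb",T(638,245)),("top","wf",T(634,553)),
("top","barb",T(243,62)),("top","barf",T(583,70)),("top","lidb",T(88,112)),("top","lidf",T(726,128)),
("side","wb",S(382,84)),("side","wf",S(642,98)),("side","nb",S(332,384)),("side","nf",S(615,402)),
("side","cb",S(320,556)),("side","cf",S(612,576)),("side","barf",S(240,32)),("side","barb",S(200,150))]
def res(p):
    m=model(*p); return np.concatenate([proj(c,m[k])[0]-uv for c,k,uv in ob])
r=least_squares(res,[.53,-.03,0,1.6,1.6,1.85,.06],loss="soft_l1")
print(r.x.round(4)); rr=res(r.x).reshape(-1,2)
for o,e in zip(ob,rr): print(o[0],o[1],e.round(1))
m=model(*r.x)
for k in m: print(k,m[k].round(3))
for n,uv,z in(("oil",(163,322),.0375),("joy",(480,305),.03),("jar",(389,140),0),("obj",(260,150),.03)): print(n,ray("top",uv,z).round(3))
E
python3 fit.py
```

```text
[ 0.5241 -0.0399 -0.044   1.6159  1.3779  1.8483  0.0643]
top nb [-0.8 -0.3]
top nf [0.2 1.6]
top wb [-0.3 -0.6]
top wf [-0.3  1.3]
top barb [0.2 0.8]
top barf [-0.1  0.3]
top lidb [-0.5 -0.5]
top lidf [ 0.9 -1.6]
side wb [-1.2 -0.8]
side wf [ 0.9 -0.5]
side nb [-1.7 -0.6]
side nf [ 2.  -0.1]
side cb [-0.9  0. ]
side cf [0.2 0.4]
side barf [ 0.5 -0.5]
side barb [-0.5  0. ]
nb [0.605 0.088 0.182]
wb [ 0.595 -0.138  0.25 ]
cb [0.615 0.086 0.   ]
barb [0.671 0.018 0.307]
lidb [0.661 0.084 0.263]
cfb [0.445 0.094 0.094]
nf [0.455 0.095 0.182]
wf [ 0.445 -0.132  0.25 ]
cf [0.445 0.094 0.   ]
barf [ 0.665 -0.11   0.307]
lidf [ 0.65  -0.176  0.263]
cff [ 0.433 -0.166  0.094]
oil [0.391 0.324 0.037]
joy [ 0.411 -0.341  0.03 ]
jar [ 0.779 -0.166  0.   ]
obj [0.754 0.119 0.03 ]
```

```bash
cat >> h.py <<'E'
C=np.array([.5241,-.0399,0]); YAW=-.044; RC=R.from_euler('z',YAW)
def w2(p): return RC.apply(p)+C
# tool orientation in case frame: tilt t = tool dir from straight down toward +x (rad); jaws in x-z plane
def tool(t,sgn=1):
    y=np.array([np.sin(t),0,-np.cos(t)]); z=np.array([np.cos(t),0,np.sin(t)])*sgn; x=np.cross(y,z)
    return RC*R.from_matrix(np.c_[x,y,z])
def delta(p0,q0,p1,R1):
    R0=R.from_quat(q0) if not isinstance(q0,R) else q0
    return np.r_[R0.inv().apply(np.array(p1)-p0)/.025, np.degrees((R0.inv()*R1).as_rotvec())/10].round(2)
E
python3 - <<'E'
from h import *
from workcell import bot
o=bot.get_obs(); q=R.from_quat(o["tool_rot"]); print(q.as_matrix().round(3))
for s in(1,-1):
  print(s,delta(o["eef_pos"],q,w2([0,.165,.23]),tool(0,s)),w2([0,.165,.23]))
E
```

```text
[[ 0.917 -0.001  0.398]
 [-0.398 -0.002  0.917]
 [ 0.    -1.    -0.002]]
1 [ 1.75e+01  4.00e-02 -6.93e+00  1.00e-02  6.90e+00  1.00e-02] [0.53135766 0.12494031 0.23      ]
-1 [ 1.75e+01  4.00e-02 -6.93e+00  1.00e-02 -1.11e+01 -1.00e-02] [0.53135766 0.12494031 0.23      ]
```

```bash
python3 -m handwheel '[[1.8,0,-0.7,0,0.7,0],[3.6,0,-1.4,0,1.5,0],[5.6,0,-2.2,0,2.3,0],[7.6,0,-3,0,3.1,0],[9.6,0,-3.8,0,3.9,0]]' -1
cat > d.py <<'E'
import sys; from h import *; from workcell import bot
# args: case-frame x y z tilt
o=bot.get_obs(); a=[float(v) for v in sys.argv[1:]]
for i in range(0,len(a),4):
    print(delta(o["eef_pos"],o["tool_rot"],w2(a[i:i+3]),tool(a[i+3])))
q=R.from_quat(o["tool_rot"]); print("case pos",RC.inv().apply(o["eef_pos"]-C).round(4),"rot err deg",np.degrees((tool(0).inv()*q).as_rotvec()).round(1),o["ft_force"].round(1),o["clock"],o["grip_width"],o["joint_pos"].round(2))
E
python3 d.py 0 .165 .23 0  0 .165 .16 0
```

```text
clock: 0.78
eef_pos: [0.3823, 0.2745, 0.2311]
tool_rot: [0.604, -0.368, 0.368, -0.604]
ft_force: [0.7, 1.5, -0.2]
grip_width: 0.0001
[8.05 0.04 2.56 0.   2.98 0.  ]
[8.05 2.84 2.56 0.   2.98 0.  ]
case pos [-0.1555  0.3078  0.2311] rot err deg [ -0.  -29.8  -0. ] [ 0.7  1.5 -0.2] 0.775 0.00012633860894070568 [ 0.62  0.18 -0.07  1.32  0.    1.72]
```

```bash
python3 -m handwheel '[[2,0,0.6,0,0.8,0],[4,0,1.3,0,1.6,0],[6,0,1.9,0,2.3,0],[8.05,1.4,2.56,0,2.98,0],[8.05,2.4,2.56,0,2.98,0]]' -1
python3 - <<'E'
import cv2
from workcell import bot
for n in["wrist","side"]:
    c=bot.camera(n); cv2.imwrite(f"pics/{n}1.png",c["color"][:,:,::-1])
E
python3 d.py 0 .165 .23 0
```

```text
clock: 1.4
eef_pos: [0.5332, 0.124, 0.1696]
tool_rot: [0.489, -0.511, 0.511, -0.488]
ft_force: [-0.5, 1.5, -0.1]
grip_width: -0.0002
[ 0.02 -2.5   0.07  0.04  0.01  0.01]
case pos [-0.0022  0.1653  0.1675] rot err deg [-0.4 -0.1 -0.1] [ 0.7  0.8 -0.5] 1.5 -0.00018130061571495197 [0.23 0.37 0.01 1.22 0.   1.85]
```

View pics/side1.png

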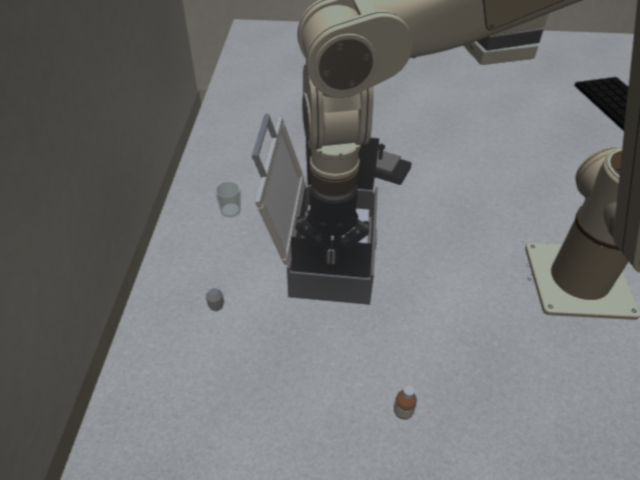

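Run:
```python
from h import *
for n in [1.6,1.3,1.1,.9,.7,.5,.35,.2,.1,0,-.03]:
    r=.075; y=.127-r*np.cos(n)+.002*np.sin(n)+.011; z=.082+r*np.sin(n)+.002*np.cos(n)
    print(n,round(y,3),round(z,3),[round((.165-y)/.025,2),round((.170-z)/.025,2)])
```

```text
1.6 0.142 0.157 [np.float64(0.91), np.float64(0.52)]
1.3 0.12 0.155 [np.float64(1.81), np.float64(0.61)]
1.1 0.106 0.15 [np.float64(2.37), np.float64(0.81)]
0.9 0.093 0.142 [np.float64(2.88), np.float64(1.12)]
0.7 0.082 0.132 [np.float64(3.32), np.float64(1.53)]
0.5 0.073 0.12 [np.float64(3.67), np.float64(2.01)]
0.35 0.068 0.11 [np.float64(3.87), np.float64(2.42)]
0.2 0.065 0.099 [np.float64(4.0), np.float64(2.85)]
0.1 0.064 0.091 [np.float64(4.06), np.float64(3.14)]
0 0.063 0.084 [np.float64(4.08), np.float64(3.44)]
-0.03 0.063 0.082 [np.float64(4.08), np.float64(3.53)]
```

```bash
python3 -m handwheel '[[0.6,0.4,0,0,0,0],[1.2,0.55,0,0,0,0],[1.81,0.61,0,0,0,0],[2.37,0.81,0,0,0,0],[2.88,1.12,0,0,0,0]]' -1; python3 -m handwheel '[[0.44,0.41,0,0,0,0],[0.79,0.89,0,0,0,0],[1.0,1.35,0,0,0,0],[1.12,1.75,0,0,0,0],[1.2,2.1,0,0,0,0]]' -1;python3 -m handwheel '[[0,0.15,0,0,0,0],[0,0.25,0,0,0,0],[0,0.32,0,0,0,0],[0,0.35,0,0,0,0],[0,0.35,0,0,0,0]]' -1
python3 - <<'E'
import cv2
from workcell import bot
for n in["side","top"]:
    c=bot.camera(n); cv2.imwrite(f"pics/{n}2.png",c["color"][:,:,::-1])
E
python3 d.py 0 .165 .23 0
```

```text
clock: 2.12
eef_pos: [0.5288, 0.0539, 0.1437]
tool_rot: [0.489, -0.51, 0.51, -0.49]
ft_force: [0.0, 0.9, 0.3]
grip_width: 0.0005
clock: 2.75
eef_pos: [0.5269, 0.0251, 0.0899]
tool_rot: [-0.49, 0.51, -0.51, 0.49]
ft_force: [0.2, -0.4, -0.3]
grip_width: 0.0002
clock: 3.38
eef_pos: [0.5273, 0.0252, 0.0839]
tool_rot: [0.49, -0.509, 0.51, -0.49]
ft_force: [-4.8, -0.1, 9.2]
grip_width: -0.0001
[-3.99 -5.84  0.01 -0.01  0.03 -0.  ]
case pos [0.0004 0.0652 0.0839] rot err deg [ 0.1 -0.3  0. ] [-4.4  0.4  9.1] 3.475 4.806136331436699e-05 [ 0.05  0.4  -0.17  1.    0.    1.66]
```

View pics/side2.png

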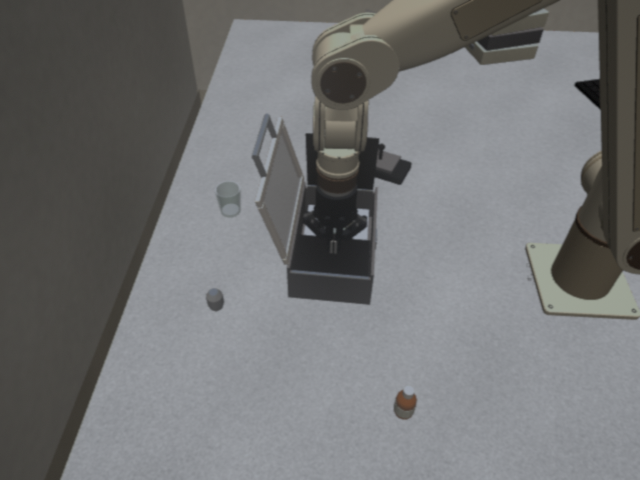

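The finger rests on the flat narrow flap with a 9 N reaction at z=0.084. Next is up and over the wide flap.

```bash
python3 -m handwheel '[[0,-1.5,0,0,0,0],[0,-3.4,0,0,0,0],[0,-5.4,0,0,0,0],[0,-7.4,0,0,0,0],[0,-9.2,0,0,0,0]]' -1; python3 -m handwheel '[[1.7,0,0,0,0,0],[3.7,0,0,0,0,0],[5.7,0,0,0,0,0],[7.7,0,0,0,0,0],[9.4,0,0,0,0,0]]' -1
python3 - <<'E'
import cv2
from workcell import bot
for n in["side","top"]:
    c=bot.camera(n); cv2.imwrite(f"pics/{n}3.png",c["color"][:,:,::-1])
E
python3 d.py 0 -.17 .23 0
python3 - <<'E'
from h import *
for n in [1.38,1.2,1.0,.85,.7,.55,.4,.3,.2,.1,0,-.03]:
    r=.135; y=-.127+r*np.cos(n)-.002*np.sin(n)-.011; z=.088+r*np.sin(n)+.002*np.cos(n)
    print(n,round(y,3),round(z,3),[round((y+.17)/-.025,2),round((.225-z)/.025,2)])
E
```

```text
clock: 4.1
eef_pos: [0.5273, 0.0252, 0.3145]
tool_rot: [0.489, -0.509, 0.51, -0.491]
ft_force: [0.2, 0.3, 0.8]
grip_width: -0.0002
clock: 4.72
eef_pos: [0.5177, -0.2115, 0.3124]
tool_rot: [0.49, -0.51, 0.51, -0.49]
ft_force: [-0.3, -0.3, -0.3]
grip_width: -0.0
[-0.16  3.27 -0.04 -0.   -0.01  0.01]
case pos [ 0.001  -0.1738  0.3118] rot err deg [ 0.   0.1 -0.1] [0.4 0.8 0.8] 4.825 -9.478722500711883e-05 [-0.39  0.35  0.36  1.58 -0.    1.23]
1.38 -0.114 0.221 [np.float64(-2.23), np.float64(0.16)]
1.2 -0.091 0.215 [np.float64(-3.16), np.float64(0.42)]
1.0 -0.067 0.203 [np.float64(-4.13), np.float64(0.89)]
0.85 -0.05 0.191 [np.float64(-4.78), np.float64(1.37)]
0.7 -0.036 0.176 [np.float64(-5.36), np.float64(1.94)]
0.55 -0.024 0.16 [np.float64(-5.84), np.float64(2.59)]
0.4 -0.014 0.142 [np.float64(-6.22), np.float64(3.3)]
0.3 -0.01 0.13 [np.float64(-6.42), np.float64(3.81)]
0.2 -0.006 0.117 [np.float64(-6.56), np.float64(4.33)]
0.1 -0.004 0.103 [np.float64(-6.65), np.float64(4.86)]
0 -0.003 0.09 [np.float64(-6.68), np.float64(5.4)]
-0.03 -0.003 0.086 [np.float64(-6.68), np.float64(5.56)]
```

View pics/side3.png

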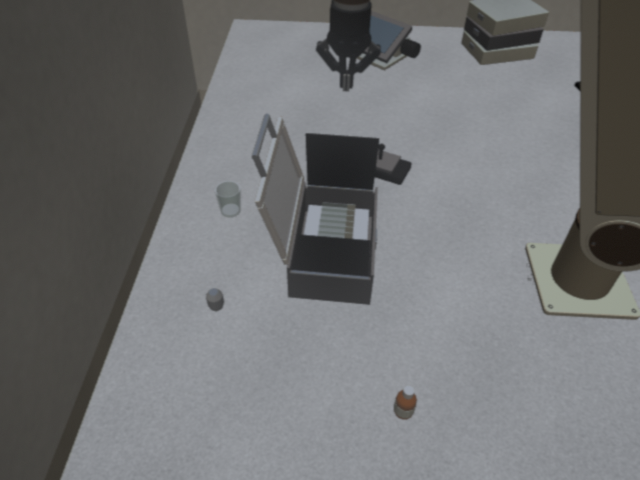

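View pics/top3.png

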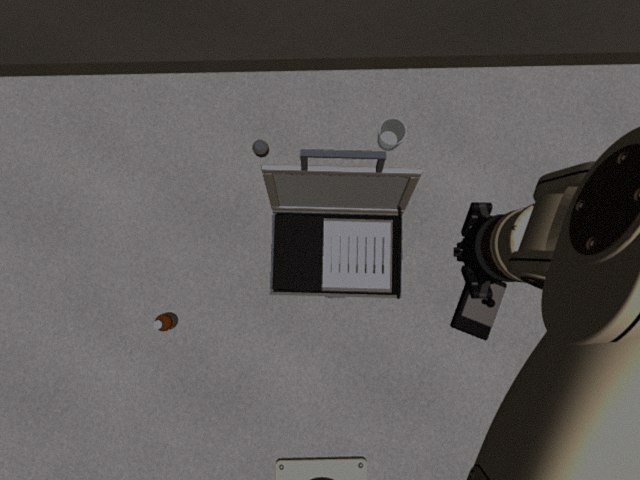

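The narrow flap lies flat, the wide one still stands, and the gripper is outside it. Now descend and sweep.

```bash
python3 -m handwheel '[[0,1.5,0,0,0,0],[0,3.0,0,0,0,0],[-1,3.45,0,0,0,0],[-2,3.6,0,0,0,0],[-3.1,3.87,0,0,0,0]]' -1; python3 -m handwheel '[[-0.95,0.47,0,0,0,0],[-1.6,0.95,0,0,0,0],[-2.2,1.5,0,0,0,0],[-2.7,2.15,0,0,0,0],[-3.1,2.85,0,0,0,0]]' -1; python3 -m handwheel '[[-0.2,0.5,0,0,0,0],[-0.35,1.05,0,0,0,0],[-0.42,1.6,0,0,0,0],[-0.45,2.1,0,0,0,0],[-0.45,2.25,0,0,0,0]]' -1; python3 d.py 0 -.003 .09 0
```

```text
clock: 5.45
eef_pos: [0.521, -0.1311, 0.2154]
tool_rot: [0.49, -0.51, 0.51, -0.49]
ft_force: [-0.3, -1.2, -0.1]
grip_width: 0.0004
clock: 6.08
eef_pos: [0.5241, -0.0542, 0.1432]
tool_rot: [0.49, -0.51, 0.51, -0.49]
ft_force: [-0.3, 0.7, 0.4]
grip_width: -0.0001
clock: 6.7
eef_pos: [0.5247, -0.0438, 0.0895]
tool_rot: [0.49, -0.51, 0.51, -0.49]
ft_force: [-8.9, 1.2, 28.6]
grip_width: -0.0002
[-0.03 -0.02 -0.03 -0.01  0.02 -0.  ]
case pos [ 0.0008 -0.0039  0.0895] rot err deg [ 0.1 -0.2  0. ] [-8.9  1.2 28.6] 6.7 -0.00016297661502542754 [-0.08  0.4  -0.16  1.01  0.    1.53]
```

Step 2 shows the TCP at z=0.0895, which matches a flat wide flap. Lifting and checking before the lid.

```bash
python3 -m handwheel '[[0,-1.5,0,0,0,0],[0,-3.4,0,0,0,0],[0,-5.4,0,0,0,0],[0,-7.4,0,0,0,0],[0,-9.2,0,0,0,0]]' -1; python3 d.py 0 0 .36 .3 .129 0 .355 .3
python3 - <<'E'
import cv2
from workcell import bot
for n in["side","top"]:
    c=bot.camera(n); cv2.imwrite(f"pics/{n}4.png",c["color"][:,:,::-1])
E
```

```text
clock: 7.32
eef_pos: [0.5246, -0.044, 0.3195]
tool_rot: [0.49, -0.51, 0.51, -0.49]
ft_force: [0.8, 0.8, -0.3]
grip_width: 0.0003
[-0.16 -1.62 -0.03  1.71  0.02 -0.  ]
[-0.14 -1.41  5.13  1.71  0.02 -0.  ]
case pos [ 0.0007 -0.0041  0.3195] rot err deg [ 0.1 -0.2 -0. ] [ 0.8  0.8 -0.3] 7.325 0.00025265792566460626 [-0.08  0.28  0.28  1.57 -0.    1.53]
```

View pics/side4.png

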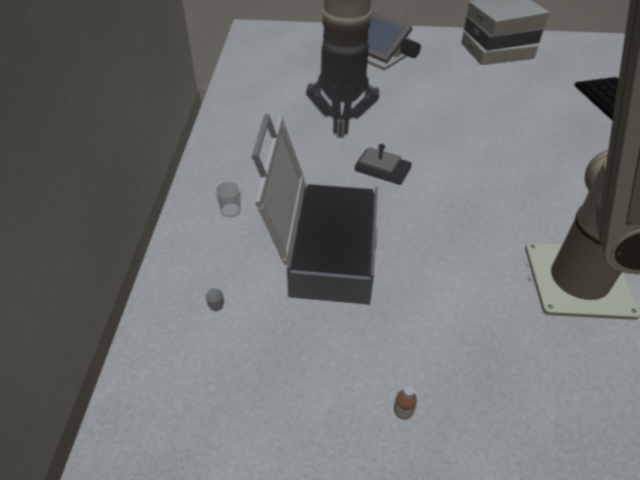

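Both flaps are flat and the other objects haven't moved. Opening the gripper and approaching the bar from above.

```bash
python3 -m handwheel '[[0,-0.8,0,0.8,0,0],[-0.1,-1.6,0,1.71,0,0],[-0.15,-1.6,1.6,1.71,0,0],[-0.15,-1.5,3.4,1.71,0,0],[-0.15,-1.4,5.13,1.71,0,0]]' 1;  python3 -m handwheel '[[0,0,0,0,0,0],[0,0,0,0,0,0],[0,0,0,0,0,0],[0,0,0,0,0,0],[0,0,0,0,0,0]]' 1
python3 - <<'E'
import cv2
from workcell import bot
for n in["side","wrist"]:
    c=bot.camera(n); cv2.imwrite(f"pics/{n}5.png",c["color"][:,:,::-1])
E
python3 d.py .129 0 .355 .3 .15 0 .2885 .3
```

```text
clock: 8.05
eef_pos: [0.6535, -0.0454, 0.3524]
tool_rot: [0.411, -0.428, 0.58, -0.557]
ft_force: [-0.9, -1.0, 0.3]
grip_width: 0.0854
clock: 8.68
eef_pos: [0.6524, -0.045, 0.3537]
tool_rot: [0.411, -0.428, 0.58, -0.558]
ft_force: [-0.2, 0.5, -0.0]
grip_width: 0.0851
[ 0.02 -0.06  0.04  0.    0.02 -0.01]
[ 0.03  2.73  0.06  0.    0.02 -0.01]
case pos [0.1285 0.0005 0.3533] rot err deg [17.1 -0.2  0. ] [-0.5 -0.2  0.3] 8.775 0.08538649062574741 [-0.07  0.3   0.35  1.32  0.01  1.54]
```

View pics/side5.png

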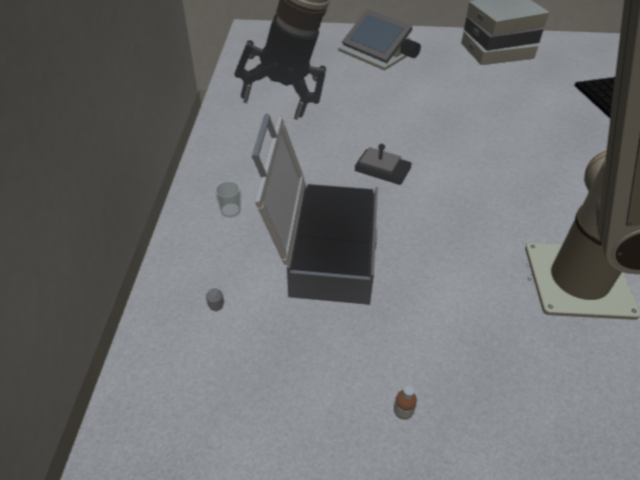

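View pics/wrist5.png

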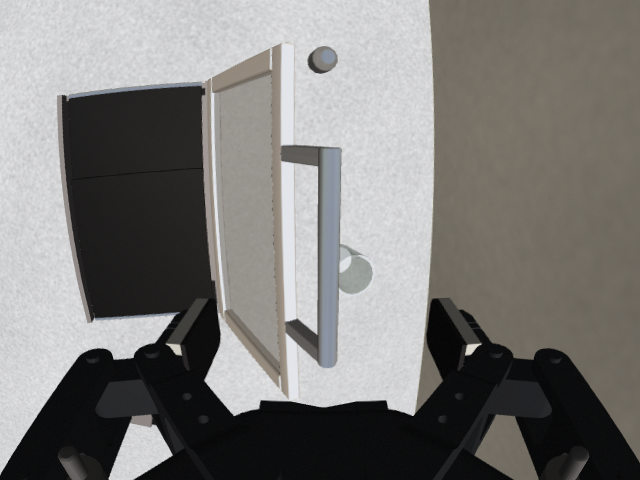

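In the wrist view the bar runs through column 330, midway between the fingers at about 212 and 435. Descending and closing.

```bash
python3 -m handwheel '[[0,0.8,0,0,0,0],[0,1.6,0,0,0,0],[0,2.3,0.04,0,0,0],[0,2.7,0.05,0,0,0],[0,2.7,0.05,0,0,0]]' 1;  python3 -m handwheel '[[0,0,0,0,0,0],[0,0,0,0,0,0],[0,0,0,0,0,0],[0,0,0,0,0,0],[0,0,0,0,0,0]]' -1
python3 - <<'E'
import cv2
from workcell import bot
for n in["side","wrist"]:
    c=bot.camera(n); cv2.imwrite(f"pics/{n}6.png",c["color"][:,:,::-1])
E
python3 d.py .15 0 .2885 .3
```

```text
clock: 9.4
eef_pos: [0.6735, -0.0458, 0.2876]
tool_rot: [0.412, -0.429, 0.58, -0.557]
ft_force: [-0.4, 0.2, 0.2]
grip_width: 0.0858
clock: 10.02
eef_pos: [0.6741, -0.0459, 0.2892]
tool_rot: [0.411, -0.428, 0.58, -0.558]
ft_force: [0.0, 0.1, 1.7]
grip_width: 0.01
[ 0.02  0.03 -0.02  0.    0.02 -0.01]
case pos [0.1502 0.0006 0.2893] rot err deg [17.2 -0.2  0. ] [0.6 0.8 0.9] 10.125 0.009746995243068959 [-0.07  0.34  0.25  1.18  0.01  1.54]
```

View pics/wrist6.png

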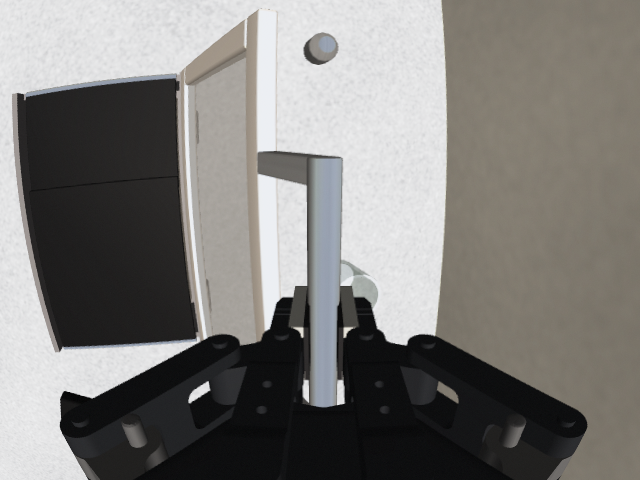

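Run:
```python
from h import *
from workcell import bot
o=bot.get_obs(); p0=o["eef_pos"]; q0=R.from_quat(o["tool_rot"])
# lid angles, offset corrected from measured start
L=np.linspace(1.85,.70,21); t=np.linspace(.3,.85,21)
def P(l,tt): return np.array([.085-.215*np.cos(l)+.019*np.sin(tt),0,.1+.215*np.sin(l)-.019*np.cos(tt)])
pc=[w2(P(a,b)) for a,b in zip(L,t)]
print("start diff mm",((p0-pc[0])*1000).round(1))
for c in range(4):
    b=5*c
    for i in range(1,6): print(round(L[b+i],3),delta(pc[b],tool(t[b]),pc[b+i],tool(t[b+i])).tolist())
```

```text
start diff mm [0.3 0.6 0.7]
1.792 [-0.0, -0.26, -0.4, 0.16, -0.0, -0.0]
1.735 [-0.0, -0.49, -0.82, 0.32, 0.0, 0.0]
1.678 [-0.0, -0.7, -1.24, 0.47, 0.0, -0.0]
1.62 [-0.0, -0.89, -1.68, 0.63, 0.0, -0.0]
1.562 [-0.0, -1.05, -2.13, 0.79, 0.0, -0.0]
1.505 [-0.0, -0.19, -0.43, 0.16, -0.0, -0.0]
1.448 [-0.0, -0.36, -0.88, 0.32, -0.0, -0.0]
1.39 [-0.0, -0.5, -1.33, 0.47, 0.0, 0.0]
1.332 [-0.0, -0.61, -1.79, 0.63, 0.0, -0.0]
1.275 [-0.0, -0.7, -2.26, 0.79, -0.0, 0.0]
1.218 [-0.0, -0.12, -0.46, 0.16, 0.0, 0.0]
1.16 [0.0, -0.22, -0.92, 0.32, 0.0, -0.0]
1.102 [-0.0, -0.29, -1.39, 0.47, 0.0, 0.0]
1.045 [0.0, -0.33, -1.86, 0.63, 0.0, 0.0]
0.987 [-0.0, -0.34, -2.34, 0.79, 0.0, -0.0]
0.93 [0.0, -0.05, -0.47, 0.16, -0.0, 0.0]
0.872 [-0.0, -0.07, -0.94, 0.32, -0.0, 0.0]
0.815 [0.0, -0.07, -1.42, 0.47, -0.0, 0.0]
0.757 [0.0, -0.03, -1.89, 0.63, 0.0, -0.0]
0.7 [0.0, 0.03, -2.36, 0.79, 0.0, 0.0]
```

The bar is gripped (width about 10 mm, stopped on the bar, between the arms). Swinging along the arc with force checks.

```bash
python3 -m handwheel '[[0,-0.2,-0.3,0.12,0,0],[0,-0.49,-0.82,0.32,0,0],[0,-0.7,-1.24,0.47,0,0],[0,-0.89,-1.68,0.63,0,0],[0,-1.05,-2.13,0.79,0,0]]' -1; python3 d.py .085 0 .2975 .44
```

```text
clock: 10.75
eef_pos: [0.6153, -0.0431, 0.2986]
tool_rot: [0.371, -0.387, 0.608, -0.585]
ft_force: [2.2, 1.1, -0.7]
grip_width: 0.0099
[ 0.03 -0.07 -0.25  0.01  0.02 -0.02]
case pos [0.0913 0.0008 0.2986] rot err deg [25.1 -0.3  0.1] [ 2.2  1.1 -0.7] 10.75 0.009945202871675546 [-0.08  0.12 -0.07  0.94  0.02  1.54]
```

```bash
python3 -m handwheel '[[0,-0.19,-0.43,0.16,0,0],[0,-0.36,-0.88,0.32,0,0],[0,-0.5,-1.33,0.47,0,0],[0,-0.61,-1.79,0.63,0,0],[0,-0.7,-2.26,0.79,0,0]]' -1; python3 -m handwheel '[[0,-0.12,-0.46,0.16,0,0],[0,-0.22,-0.92,0.32,0,0],[0,-0.29,-1.39,0.47,0,0],[0,-0.33,-1.86,0.63,0,0],[0,-0.34,-2.34,0.79,0,0]]' -1; python3 d.py 0 0 .2 .7
```

```text
clock: 11.38
eef_pos: [0.5568, -0.0403, 0.291]
tool_rot: [0.33, -0.344, 0.633, -0.61]
ft_force: [0.7, 1.9, -0.2]
grip_width: 0.0099
clock: 12.0
eef_pos: [0.5037, -0.0378, 0.2675]
tool_rot: [0.287, -0.299, 0.655, -0.632]
ft_force: [-2.5, 3.4, 3.9]
grip_width: 0.0102
[ 0.06  2.57 -1.16 -0.1   0.02 -0.03]
case pos [-0.0205  0.0012  0.2675] rot err deg [41.1 -0.3  0.3] [-2.5  3.4  3.9] 12.0 0.010191378026835297 [-0.1  -0.25 -0.66  0.45  0.04  1.52]
```

```bash
python3 -m handwheel '[[0,-0.05,-0.47,0.16,0,0],[0,-0.07,-0.94,0.32,0,0],[0,-0.07,-1.42,0.47,0,0],[0,-0.03,-1.89,0.63,0,0],[0,0.03,-2.3,0.77,0,0]]' -1; python3 -m handwheel '[[0,0,0,0,0,0],[0,0,0,0,0,0],[0,0,0,0,0,0],[0,0,0,0,0,0],[0,0,0,0,0,0]]' -1
python3 - <<'E'
import cv2
from h import *
from workcell import bot
for n in["side","top"]:
    c=bot.camera(n); cv2.imwrite(f"pics/{n}7.png",c["color"][:,:,::-1])
o=bot.get_obs(); p=RC.inv().apply(o["eef_pos"]-C); d=RC.inv().apply(R.from_quat(o["tool_rot"]).as_matrix()[:,1])
g=p-.019*d; v=g-[.085,0,.1]; print("grasp r,ang",np.hypot(v[0],v[2]),np.arctan2(v[2],-v[0]))
print(o["ft_force"],o["ft_torque"],o["joint_vel"].round(4),o["grip_width"],o["clock"])
E
python3 d.py -.079 0 .23 .85
```

```text
clock: 12.62
eef_pos: [0.4603, -0.0358, 0.2288]
tool_rot: [0.244, -0.254, 0.673, -0.65]
ft_force: [-1.2, 4.8, 3.3]
grip_width: 0.01
clock: 13.25
eef_pos: [0.4591, -0.0357, 0.2265]
tool_rot: [0.246, -0.256, 0.673, -0.649]
ft_force: [-5.3, 4.8, 2.6]
grip_width: 0.0099
grasp r,ang 0.21533799837877202 0.702475564513182
[-5.77282476  5.93676806  2.7668699 ] [0.77970653 1.07064733 0.81301288] [-0.      0.0019  0.0002  0.0001  0.0012  0.0005] 0.009757304208326413 13.35
[ 0.05 -0.51 -0.26  0.03  0.02 -0.04]
case pos [-0.0652  0.0013  0.2265] rot err deg [48.4 -0.4  0.3] [-5.8  5.9  2.8] 13.35 0.009757304208326413 [-0.12 -0.36 -0.94  0.15  0.06  1.52]
```

View pics/side7.png

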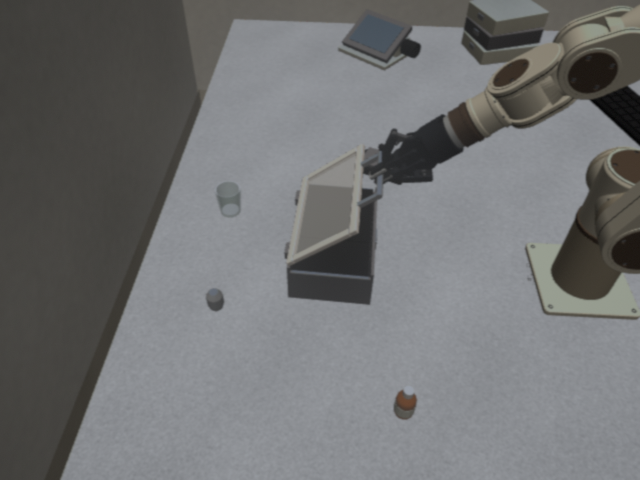

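View pics/top7.png

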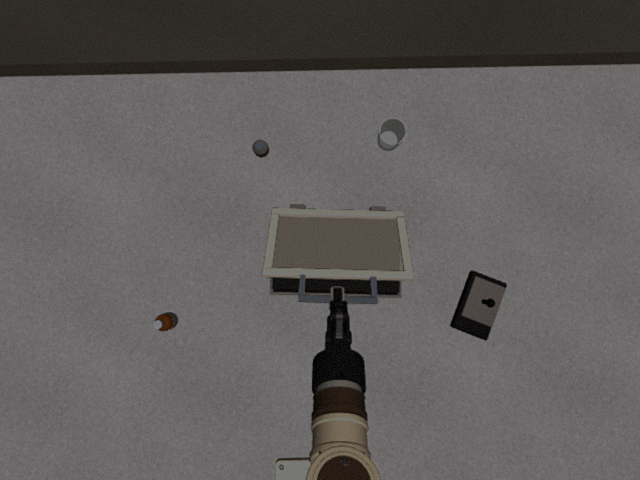

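Run:
```python
from h import *
for l in(.6,.7,.8):
    m=model(.5241,-.0399,-.044,0,0,l); print(l,[(k,c,proj(c,m[k])[0].round(1)) for k in("lidb","lidf") for c in("top","side")])
from workcell import bot
o=bot.get_obs(); print(o["clock"],o["grip_width"]); bot.job_done()
```

```text
0.6 [('lidb', 'top', array([263.4, 282.2])), ('lidb', 'side', array([362.5, 236.7])), ('lidf', 'top', array([412.9, 285.6])), ('lidf', 'side', array([367.9, 149. ]))]
0.7 [('lidb', 'top', array([262.5, 276.4])), ('lidb', 'side', array([357.3, 230.9])), ('lidf', 'top', array([414.6, 279.9])), ('lidf', 'side', array([363.5, 143.4]))]
0.8 [('lidb', 'top', array([261.7, 269.7])), ('lidb', 'side', array([351.2, 225.4])), ('lidf', 'top', array([416.2, 273.2])), ('lidf', 'side', array([358.4, 138.2]))]
13.35 0.009757304208326413
the job is handed in; nothing more can be done
```

I handed the job in at 13.35 s, with the gripper still holding the lid about 40 degrees open. The narrow flap was folded flat first, then the wide flap over it, and only then did I take the lid by its bar and swing it over. It never dropped.

- **Lid angle:** the gripper position gives 0.702 rad (40 degrees is 0.70). The lid's corners in the top picture agree; I compared that projection only as I handed in, and did not measure the side picture.
- **Steadiness and grip:** the joints were at rest, at 0.002 rad/s or less. The fingers were closed on the bar, reading 9.8 mm on a 12 mm bar. The wrist force was about 9 N, including about 6 N sideways.
- **Flaps:** both were clearly flat in the pictures before I took the lid. Pressing them down stopped at the expected heights with 9 N and 29 N. The lid hides them now, but nothing has touched them since.
- **Other things on the bench:** by eye, the bottle, joystick, jar and objective stand where they started in the last pictures.

I saw no failed checks. Nothing read finger-to-lid contact force directly, so I judged it from the grip width and wrist force.

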